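# Find the full screw tin and hold it over the dish

## Task

Slide the blue screw dish over the desk, without lifting it, until it stands wholly on the green round mark. Then heft the three identical tins to find the heaviest (the full one), setting the lighter ones back upright where they stood, and finish holding the heaviest tin upright and still above the middle of the dish, its underside at least 12 cm above the desk: the program ends with the tin still in the gripper. Keep the dish on the mark, never tip a tin over, and leave everything else on the desk where it is.

Things in the scene. Friction and masses are not known exactly. Their poses are not given: they have to be found in the camera images.
- mark_center (a point): round flat green mark stuck on the desk, 190 mm across, under 1 mm thick (nothing catches on it), fixed; point at its centre on the desk surface (z = 0)
- dish_center (a point): empty round blue screw dish, loose, 0.25 kg, open on top: 130 mm outside diameter, 122 mm inside, 28 mm high, upright wall 4 mm thick, floor 5 mm thick; point on its axis half-way up (14 mm above its underside). It slides on the desk when pushed at its wall from outside or from inside
- tin_1_center (a point): closed upright cylindrical metal tin, silver with a yellow band and a dark lid rim (the lid stays shut), 62 mm diameter, 80 mm high; point at its centre half-way up, 40 mm above its underside. The three tins look the same; they weigh between 0.15 and 0.85 kg, any of the places may hold the full one, and the full one is at least 0.2 kg heavier than either of the others
- tin_2_center (a point): closed upright cylindrical metal tin, silver with a yellow band and a dark lid rim (the lid stays shut), 62 mm diameter, 80 mm high; point at its centre half-way up, 40 mm above its underside. The three tins look the same; they weigh between 0.15 and 0.85 kg, any of the places may hold the full one, and the full one is at least 0.2 kg heavier than either of the others
- tin_3_center (a point): closed upright cylindrical metal tin, silver with a yellow band and a dark lid rim (the lid stays shut), 62 mm diameter, 80 mm high; point at its centre half-way up, 40 mm above its underside. The three tins look the same; they weigh between 0.15 and 0.85 kg, any of the places may hold the full one, and the full one is at least 0.2 kg heavier than either of the others
- mug: bystander: white ceramic mug, 80 mm across, 90 mm high, handle on one side; point at the centre of its underside
- stapler: bystander: red and black stapler, 140 x 36 mm, 47 mm high, lying along its own x; point at the centre of its underside
- carton: bystander: small brown cardboard carton, 80 x 110 x 60 mm high; point at the centre of its underside
- drive: bystander: silver hard disk drive lying flat, 147 x 102 x 26 mm; point at the centre of its underside
- tape: bystander: roll of amber tape lying flat, 72 mm across, 20 mm high; point at the centre of its underside
- eraser: bystander: small white and blue eraser lying among the tins, 30 x 18 x 11 mm; point at the centre of its underside
- screwdriver: bystander: screwdriver with orange handle, 175 mm long along its own x, 22 mm high, lying beyond the dish; point on the desk where the handle meets the blade

How it is judged:
On the way, in this order (a step that is already met when the one before it is completed fails the run):
1. the dish stands still on the green mark (horizontal distance between dish_center and mark_center below 0.03 m and linear speed of dish below 0.02 m/s and height (world z) of each of tin_1_center, tin_2_center, tin_3_center below 0.0475 m), for 0.2 s.
2. a tin is lifted clear of the desk in the gripper (((height (world z) of tin_1_center above 0.0625 m and contact force between the fingers and tin_1 above 0.5 N) or (height (world z) of tin_2_center above 0.0625 m and contact force between the fingers and tin_2 above 0.5 N) or (height (world z) of tin_3_center above 0.0625 m and contact force between the fingers and tin_3 above 0.5 N))), for 0.2 s.
At the end, for the whole second after the job is handed in: Heaviest tin in the gripper, still, within 0.3 rad of upright, centre 15 to 45 cm above the desk and within 5 cm sideways of the dish centre; dish on the desk within 33 mm of the mark centre; the lighter tins upright and free on the desk within 6 cm of their starts, each pressing it with under 5 N (((height (world z) of tin_1_center between 0.15 and 0.45 m and horizontal distance between tin_1_center and dish_center below 0.05 m and angle between tin_1_center's own z axis and vertical below 0.3 rad and linear speed of each of tin_1, tin_2, tin_3 below 0.03 m/s and contact force between the fingers and tin_1 above 0.5 N and height (world z) of each of tin_2_center, tin_3_center below 0.0475 m and angle between each of tin_2_center, tin_3_center's own z axis and vertical below 0.15 rad and distance of each of tin_2_center, tin_3_center from where it was at the start of the episode below 0.06 m and contact force between each of tin_2, tin_3 and anything else below 5 N) or (height (world z) of tin_2_center between 0.15 and 0.45 m and horizontal distance between tin_2_center and dish_center below 0.05 m and angle between tin_2_center's own z axis and vertical below 0.3 rad and linear speed of each of tin_2, tin_1, tin_3 below 0.03 m/s and contact force between the fingers and tin_2 above 0.5 N and height (world z) of each of tin_1_center, tin_3_center below 0.0475 m and angle between each of tin_1_center, tin_3_center's own z axis and vertical below 0.15 rad and distance of each of tin_1_center, tin_3_center from where it was at the start of the episode below 0.06 m and contact force between each of tin_1, tin_3 and anything else below 5 N) or (height (world z) of tin_3_center between 0.15 and 0.45 m and horizontal distance between tin_3_center and dish_center below 0.05 m and angle between tin_3_center's own z axis and vertical below 0.3 rad and linear speed of each of tin_3, tin_1, tin_2 below 0.03 m/s and contact force between the fingers and tin_3 above 0.5 N and height (world z) of each of tin_1_center, tin_2_center below 0.0475 m and angle between each of tin_1_center, tin_2_center's own z axis and vertical below 0.15 rad and distance of each of tin_1_center, tin_2_center from where it was at the start of the episode below 0.06 m and contact force between each of tin_1, tin_2 and anything else below 5 N)) and horizontal distance between dish_center and mark_center below 0.033 m and height (world z) of dish_center below 0.02 m and linear speed of dish below 0.02 m/s); the arm keeps its last pose, push and grip.
It fails at once if the dish is lifted off the desk (height (world z) of dish_center above 0.026 m).
It fails at once if a tin is lifted before the dish stands on the mark, or while it is off it (height (world z) of any of tin_1_center, tin_2_center, tin_3_center above 0.0625 m and horizontal distance between dish_center and mark_center above 0.04 m).
It fails at once if a tin is tipped over (angle between any of tin_1_center, tin_2_center, tin_3_center's own z axis and vertical above 0.7 rad).
It fails at once if something else on the desk is shoved more than 4 cm away (distance of any of mug, stapler, carton, drive, tape, eraser, screwdriver from where it was at the start of the episode above 0.04 m).
It also fails if it takes over 72 s, if anything falls off the work surface, if the arm or the gripper's body presses on something with over 40 N, if the wrist force passes 120 N, or if a joint passes its speed limit or range.

## Robot

A 6-joint arm with a two-finger parallel gripper is mounted at the origin on the work surface. World frame = base frame: x ahead of the robot, y to its left, z up, the work surface at z = 0. Lengths are in m, angles in rad, forces in N, time in s.
With the tool pointing down it reaches from about 0.3 to 0.875 m from the base axis. Payload 6.4 kg.
Tool frame: the origin (TCP) lies at the very end of the fingers, on their centre line; the grasp point (between the pads) lies 19 mm behind it; z points along the fingers, y is the direction in which the jaws open and shut (so a half turn about z gives the same grasp; the last joint's range is limited). The gripper opens to 85 mm and grips with 20 to 120 N. Pads are 22 mm wide; open, the fingers measure 114 mm over their backs; the gripper's body (76 mm by 85 mm) begins 54 mm behind the grasp point. The pads swing forward as they close: fully open they stand 13 mm farther back than shut.
Start: joints at [1.012, 0.181, 1.607, -0, 1.354, -0.206], TCP at [0.199, 0.54, 0.231] pointing down, gripper open.
Joint ranges: [-2.99, 2.99], [-0.89, 2.07], [0.3, 2.58], [-1.14, 4.28], [0, 2.63], [-3.12, 3.12]. Speed limits (rad/s): [2.57, 2.57, 3.01, 3.14, 3.14, 3.14].

## Interface

Orientations are given as a unit quaternion [x, y, z, w].
In Python, from cell import bot gives the robot as it stands.
- The arm moves only by the tool play_rows, never from a script. Its argument "rows" is a list of rows, each an object with "slide": the shift along the tool's x, y, z in m, a list of three; "rot": the turn, a rotation vector about the tool's x, y, z in degrees, a list of three; "hand": the finger opening in m, from 0 to 0.0854. In form: [{"slide": [tx, ty, tz], "rot": [ax, ay, az], "hand": hand}, ...]. A call has 1 to 5 rows; each row shifts and turns the commanded pose from where the row before left it, along the tool's axes as they then stand; what a row does not reach is not made up. A row lasts 1/8 s, in which the tool goes at most 62.5 mm and 10.7 degrees, less where a joint would pass 70% of its speed; a pose out of reach is approached as far as the arm can. A call is refused whole if a number of a shift passes 0.0625 or a number of a turn 10.7, either way. A call with a gripper value outside its range is refused whole. The fingers move at their own pace and stop on an object; "newtons" is the grip in N (left out, the last holds). Time passes only in rows, so rows that do not move let the fingers close. It gives the time, the measured TCP pose, the force and the opening at its end, in the units of the state.
- bot.state(): the state, without advancing time (a new reading comes with each control period).
- bot.camera(name): name is "scene" or "top" or "wrist"; returns the picture (400x640x3 uint8, red, green, blue); there is no depth.
- bot.camera_params(name): a dict with "fx", "fy", "cx", "cy" (pixels), "eye" and "rotation" of the camera in the world. Camera axes: x right, y up, looking along -z (the intrinsics and any distortion apply to the point x, -y, -z); pixel columns grow to the right and rows downward; lengths in m; the calibration is good to about 2 mm. A picture is of the moment at which its call begins: read the wrist's pose just before it. camera_params takes no time and is no camera call; for the wrist camera it gives the pose at the moment of the call.
- bot.hand_in(): hands the job in, once; it reports no verdict.
The state is a dict: "time_s": time; "qpos": joint angles; "qd": joint speeds; "joint_torque": joint torques, N m; "tcp_pos": TCP position; "ee_rot": TCP orientation; "contact_force": force on the tool from outside, world axes, zero at the start; "ft_torque": the same for the moment, N m; "grip_width": opening from 0.0 (shut) to 1.0 (fully open).
Only numpy, scipy, OpenCV 4.12 (cv2) and the standard library are available. Lean on these libraries where they do the work, as an engineer would, in place of code of your own. Each camera call takes 0.05 s, during which the arm holds its last target. There are 200 camera calls.

## Working session

There is one attempt and no reset: what is moved stays moved. The work goes in short steps, Python scripts to look and compute and a tool call to move; the robot and the scene stay as the last step left them, time stands still between calls to the robot, and variables do not carry over. Pictures are saved under pics/ and viewed, about 8 in all and at most 12, crops included, and the job is handed in when it is done.

Besides the shell and the picture viewer there is one more tool, called after "Emit:" as name([rows], argument=value, ...), one row to a line, values as JSON. play_rows: Moves the arm, as the interface text tells. Its arguments: {"type":"object","properties":{"rows":{"type":"array"},"newtons":{"type":"number"}},"required":["rows"]}

```bash
ls; mkdir -p pics; python3 - <<'E'
from cell import bot
import cv2
print(bot.state())
for n in("top","scene"):
    cv2.imwrite(f"pics/{n}0.png",bot.camera(n)[:,:,::-1]); print(bot.camera_params(n))
E
```

```text
pics
{'time_s': 0.0, 'qpos': array([ 1.01174547e+00,  1.81578197e-01,  1.60800858e+00,  7.45363862e-06,
        1.35376663e+00, -2.06293915e-01]), 'qd': array([-9.37269322e-04,  1.20673680e-03, -9.33158252e-04, -1.98709735e-03,
       -7.48303060e-05,  1.82050260e-04]), 'joint_torque': array([ 1.23618196e-03, -4.44877768e+01, -3.51341164e+01, -3.14481013e-04,
        9.09141731e-03, -1.11405797e-05]), 'tcp_pos': array([0.19833736, 0.53912971, 0.23036297]), 'ee_rot': array([ 1.75466114e-01,  9.84485077e-01, -8.15341228e-04, -3.32109265e-04]), 'contact_force': array([-0.06045832, -0.59796671, -0.20212833]), 'ft_torque': array([-0.0096554 ,  0.00248168, -0.02777485]), 'grip_width': 1.000872930265328}
{'fx': 484.00574893443365, 'fy': 484.00574893443365, 'cx': 318.22320855344356, 'cy': 202.9094425526975, 'eye': array([ 0.30097395, -0.01130852,  1.55640672]), 'rotation': array([-0.0485301 ,  0.05382442,  0.70878019, -0.7016968 ])}
{'fx': 462.0180116174403, 'fy': 462.0180116174403, 'cx': 312.65324366642943, 'cy': 205.95318108720838, 'eye': array([1.30335884, 0.18654101, 0.8282414 ]), 'rotation': array([0.24033443, 0.31023241, 0.7364532 , 0.55102803])}
```

View pics/top0.png

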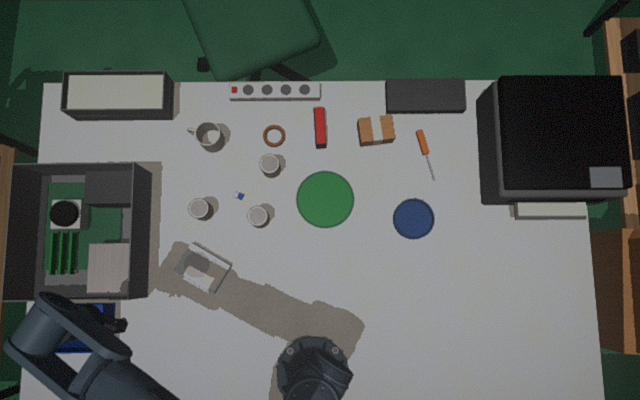

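View pics/scene0.png

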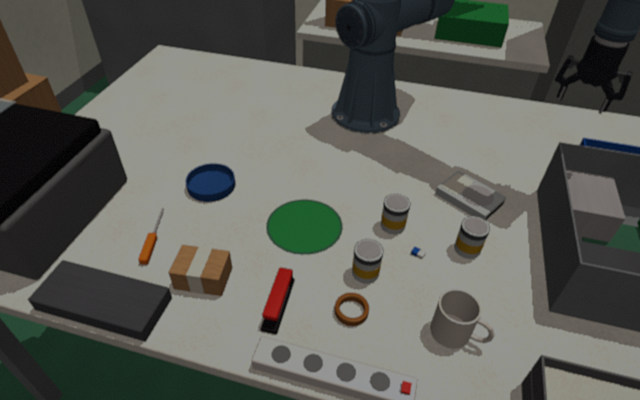

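The top view shows the mark at (325,199), the dish at (413,218), and tins at (269,165), (200,208) and (258,216). The eraser is at (239,196). The scene view agrees with this layout.

```bash
cat > h.py <<'E'
import numpy as np, cv2
from scipy.spatial.transform import Rotation as R
def ray(p,u,v,z):
    d=R.from_quat(p["rotation"]).apply([(u-p["cx"])/p["fx"],-(v-p["cy"])/p["fy"],-1])
    return (p["eye"]+d*(z-p["eye"][2])/d[2])
def proj(p,X):
    c=R.from_quat(p["rotation"]).inv().apply(np.array(X)-p["eye"])
    return np.array([p["cx"]+p["fx"]*c[0]/-c[2],p["cy"]-p["fy"]*c[1]/-c[2]])
def blob(im,lo,hi,roi):  # HSV mask in roi (u0,u1,v0,v1): largest contour's ellipse
    hsv=cv2.cvtColor(im,cv2.COLOR_RGB2HSV); m=cv2.inRange(hsv,lo,hi); k=np.zeros_like(m)
    u0,u1,v0,v1=roi; k[v0:v1,u0:u1]=m[v0:v1,u0:u1]
    c=max(cv2.findContours(k,cv2.RETR_EXTERNAL,cv2.CHAIN_APPROX_NONE)[0],key=cv2.contourArea)
    return cv2.fitEllipse(c)
BLUE=((100,90,30),(130,255,255)); GREEN=((40,80,40),(85,255,255))
E
python3 - <<'E'
from h import *
from cell import bot
im=cv2.imread("pics/top0.png")[:,:,::-1].copy(); p=bot.camera_params("top")
for n,c,roi,z in(("mark",GREEN,(280,370,160,240),0),("dish",BLUE,(380,450,190,250),.028)):
    e=blob(im,*c,roi); print(n,e,ray(p,*e[0],z)[:2])
g=cv2.cvtColor(im,cv2.COLOR_RGB2GRAY)
for u,v in((269,165),(200,208),(258,216)):
    s=cv2.resize(im[v-22:v+22,u-22:u+22],None,fx=8,fy=8,interpolation=cv2.INTER_CUBIC)
    gg=cv2.cvtColor(s,cv2.COLOR_RGB2GRAY)
    c=cv2.HoughCircles(gg,cv2.HOUGH_GRADIENT,1.5,200,param1=80,param2=15,minRadius=60,maxRadius=95)
    x,y,r=c[0,0]; uu,vv=u-22+(x+.5)/8-.5,v-22+(y+.5)/8-.5
    print("tin",uu,vv,r/8,ray(p,uu,vv,.08)[:2])
    s=s.copy(); cv2.circle(s,(int(x),int(y)),int(r),(255,0,0),1); globals().setdefault('L',[]).append(s)
si=cv2.imread("pics/scene0.png")[:,:,::-1]
L.append(cv2.resize(im[150:240,180:440],(676,234)))
a=np.hstack(L[:3]); a=np.vstack([a,np.zeros((8,a.shape[1],3),np.uint8)]); 
b=np.zeros((a.shape[0]+234,a.shape[1],3),np.uint8) if a.shape[1]>=676 else None
W=max(a.shape[1],676); out=np.zeros((a.shape[0]+234,W,3),np.uint8) 
if a.shape[1]>800: a=cv2.resize(a,(800,int(a.shape[0]*800/a.shape[1])))
out=np.zeros((a.shape[0]+234,800,3),np.uint8); out[:a.shape[0],:a.shape[1]]=a; out[a.shape[0]:,:676]=L[3]
cv2.imwrite("pics/tins.png",out[:,:,::-1])
E
```

```text
mark ((324.6260681152344, 199.1349334716797), (54.24652099609375, 55.004150390625), 103.65139770507812) [ 0.54020875 -0.04515878]
dish ((413.10198974609375, 218.5775909423828), (37.97770309448242, 38.765419006347656), 123.90238189697266) [ 0.47067207 -0.32519471]
tin 271.03125 166.65625 10.51875 [0.63184088 0.12225353]
tin 197.34375 207.40625 10.65 [0.50590933 0.34811441]
tin 257.40625 215.59375 9.7125 [0.47877891 0.16348909]
```

View pics/tins.png

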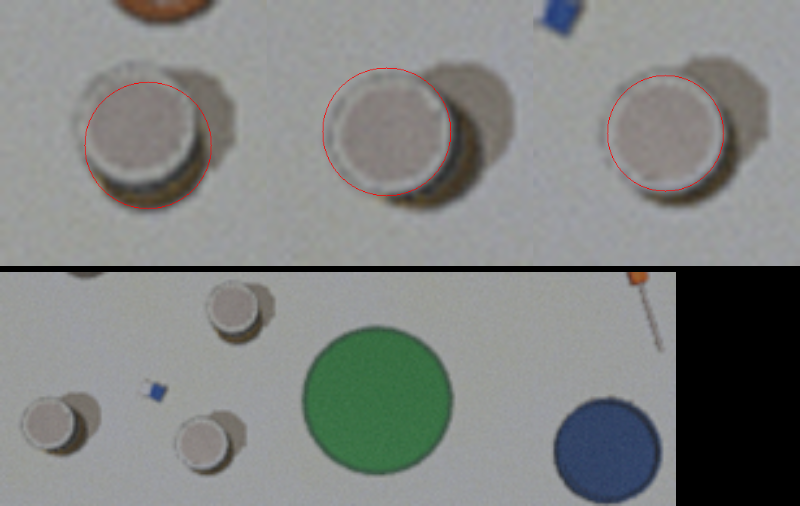

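Lids are clear, and I can refine them later. Plan: put shut fingers inside the dish near its leading wall and drag it to the mark. First I move above the dish.

Emit:
play_rows([
  {"slide": [-0.037, -0.045, 0], "rot": [0, 0, 0], "hand": 0},
  {"slide": [-0.037, -0.045, 0], "rot": [0, 0, 0], "hand": 0},
  {"slide": [-0.037, -0.045, 0], "rot": [0, 0, 0], "hand": 0},
  {"slide": [-0.037, -0.045, 0], "rot": [0, 0, 0], "hand": 0},
  {"slide": [-0.037, -0.045, 0], "rot": [0, 0, 0], "hand": 0},
], newtons=40)

```text
time_s: 0.72
tcp_pos: [0.2946, 0.2628, 0.2311]
ee_rot: [0.175, 0.985, -0.0, 0.0]
contact_force: [1.1, -0.3, 0.6]
grip_width: -0.002
```

Emit:
play_rows([
  {"slide": [-0.037, -0.045, 0], "rot": [0, 0, 0], "hand": 0},
  {"slide": [-0.037, -0.045, 0], "rot": [0, 0, 0], "hand": 0},
  {"slide": [-0.037, -0.045, 0], "rot": [0, 0, 0], "hand": 0},
  {"slide": [-0.037, -0.045, 0], "rot": [0, 0, 0], "hand": 0},
  {"slide": [-0.037, -0.045, 0], "rot": [0, 0, 0], "hand": 0},
])

```text
time_s: 1.35
tcp_pos: [0.3905, -0.0125, 0.2313]
ee_rot: [0.176, 0.984, 0.0, 0.0]
contact_force: [1.1, 0.4, -0.7]
grip_width: 0.001
```

Emit:
play_rows([
  {"slide": [-0.037, -0.045, 0], "rot": [0, 0, 0], "hand": 0},
  {"slide": [-0.037, -0.045, 0], "rot": [0, 0, 0], "hand": 0},
  {"slide": [-0.037, -0.045, 0], "rot": [0, 0, 0], "hand": 0},
  {"slide": [-0.037, -0.045, 0], "rot": [0, 0, 0], "hand": 0},
  {"slide": [-0.037, -0.045, 0], "rot": [0, 0, 0], "hand": 0},
])

```text
time_s: 1.98
tcp_pos: [0.4865, -0.2874, 0.2308]
ee_rot: [0.176, 0.984, 0.0, -0.0]
contact_force: [1.3, 0.0, 0.1]
grip_width: 0.002
```

```bash
python3 - <<'E'
from h import *
from cell import bot
im=cv2.imread("pics/scene0.png")[:,:,::-1].copy(); p=bot.camera_params("scene")
for n,c,roi,z in(("mark",GREEN,(250,350,190,260),0),("dish",BLUE,(175,245,155,210),.02)):
    e=blob(im,*c,roi); print(n,e,ray(p,*e[0],z)[:2])
im=cv2.imread("pics/top0.png")[:,:,::-1].copy(); p=bot.camera_params("top")
for n,(u,v) in dict(A=(269.0,163.5),B=(198.2,207.1),C=(257.2,215.4)).items(): 
    ui,vi=int(u),int(v); a=im[vi-3:vi+4,ui-3:ui+4].reshape(-1,3); ref=np.median(a,0)
    w=cv2.resize(im[vi-15:vi+16,ui-15:ui+16],None,fx=8,fy=8,interpolation=cv2.INTER_CUBIC)
    m=(np.abs(cv2.GaussianBlur(w,(0,0),4).astype(float)-ref).max(2)<10).astype(np.uint8)
    _,l,s,ce=cv2.connectedComponentsWithStats(m); k=l[124,124]
    uu,vv=ui-15+(ce[k][0]+.5)/8-.5,vi-15+(ce[k][1]+.5)/8-.5
    print(n,s[k],uu,vv,ray(p,uu,vv,.08)[:2].round(4),ray(p,u,v,.08)[:2].round(4))
print("eraser",ray(p,239,196,0))
w=bot.camera("wrist"); p=bot.camera_params("wrist"); cv2.imwrite("pics/w1.png",w[:,:,::-1]); print(p)
E
```

```text
mark ((304.05438232421875, 226.4757843017578), (52.232261657714844, 73.42082214355469), 89.73824310302734) [ 0.54713899 -0.04338744]
dish ((210.07765197753906, 182.1602325439453), (36.05170822143555, 48.34835433959961), 81.39553833007812) [ 0.48165738 -0.32445066]
A [   54    50   194   196 14940] 269.7764558232932 162.9662232262383 [0.6436 0.1262] [0.642  0.1286]
B [   59    34   189   202 14522] 198.81441950144608 207.4868389340311 [0.5056 0.3436] [0.5068 0.3455]
C [   59    49   128   144 12957] 256.7290605464228 214.9407607856757 [0.4808 0.1656] [0.4794 0.1641]
eraser [0.55317072 0.23327047 0.        ]
{'fx': 343.20205928834685, 'fy': 343.20205928834685, 'cx': 315.5621267221832, 'cy': 197.43416033119288, 'eye': array([ 0.41885434, -0.26879761,  0.37268104]), 'rotation': array([-0.1195901 , -0.08131507,  0.56461709,  0.81258453])}
```

View pics/w1.png

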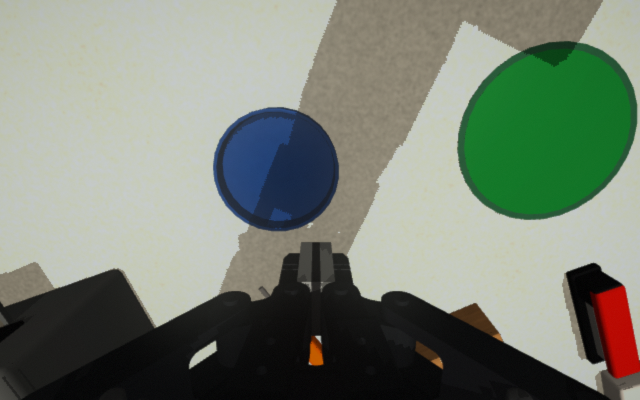

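The wrist view shows the dish at (276,168), the mark at (548,130) and the shut fingers near (317,260). I'll cross-check positions with this view.

```bash
cat >> h.py <<'E'
def wmeas(bot,n,name="wrist",im=None,p=None):  # contour cast onto plane, circle there
    hsv=None; im=bot.camera(name) if im is None else im; p=p or bot.camera_params(name)
    m=cv2.inRange(cv2.cvtColor(im,cv2.COLOR_RGB2HSV),*(BLUE if n=="dish" else GREEN))
    m=cv2.morphologyEx(m,cv2.MORPH_CLOSE,np.ones((5,5)))
    out=[]
    for c in cv2.findContours(m,cv2.RETR_EXTERNAL,cv2.CHAIN_APPROX_NONE)[0]:
        if cv2.contourArea(c)<300: continue
        P=np.array([ray(p,*q[0],.028 if n=="dish" else 0)[:2] for q in cv2.convexHull(c)],np.float32)
        (x,y),r=cv2.minEnclosingCircle(P)
        if (.05<r<.085 if n=="dish" else .08<r<.12): out.append((round(x,4),round(y,4),round(r,4)))
    return out
E
python3 - <<'E'
from h import *
from cell import bot
f=lambda s:cv2.imread(f"pics/{s}.png")[:,:,::-1].copy()
for s,n in(("w1","wrist"),("top0","top"),("scene0","scene")):
    p=bot.camera_params(n)
    print(n,"dish",wmeas(bot,"dish",im=f(s),p=p),"mark",wmeas(bot,"mark",im=f(s),p=p))
E
```

```text
wrist dish [(0.4748, -0.3348, 0.0645)] mark [(0.545, -0.0528, 0.0942)]
top dish [(0.0798, 0.7293, 0.0603), (0.4709, -0.3266, 0.0643)] mark [(-0.0169, -0.9546, 0.0913), (0.5409, -0.0451, 0.0916)]
scene dish [(0.4868, -0.3196, 0.0744), (-0.0005, 0.7291, 0.0831)] mark [(0.3513, 0.689, 0.0833), (0.5424, -0.0447, 0.0921)]
```

Emit:
play_rows([
  {"slide": [0.002, -0.017, 0.05], "rot": [0, 0, 0], "hand": 0},
  {"slide": [0, 0, 0.06], "rot": [0, 0, 0], "hand": 0},
  {"slide": [0, 0, 0.06], "rot": [0, 0, 0], "hand": 0},
  {"slide": [0, 0, 0.035], "rot": [0, 0, 0], "hand": 0},
  {"slide": [0, 0, 0.012], "rot": [0, 0, 0], "hand": 0},
])

```text
time_s: 2.65
tcp_pos: [0.4768, -0.2992, 0.0115]
ee_rot: [0.176, 0.984, 0.001, -0.002]
contact_force: [0.5, -0.2, 0.5]
grip_width: -0.002
```

```bash
python3 - <<'E'
from h import *
from cell import bot
im=bot.camera("top"); s=bot.state(); print(s["tcp_pos"],s["contact_force"])
print(wmeas(bot,"dish","top",im=im))
cv2.imwrite("pics/s2.png",np.hstack([cv2.resize(bot.camera("scene")[120:240,130:330],None,fx=2,fy=2),cv2.resize(im[160:280,330:530],None,fx=2,fy=2)])[:,:,::-1])
E
```

```text
[ 0.47709334 -0.2995608   0.01160982] [-1.10088724  0.62291994 -0.37061224]
[]
```

View pics/s2.png

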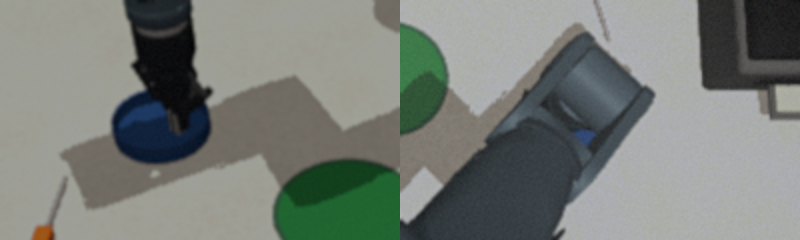

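Fingers are down inside the dish, clear of its walls. I drag slowly toward the mark, stopping short.

Emit:
play_rows([
  {"slide": [0.001, 0.01, 0], "rot": [0, 0, 0], "hand": 0},
  {"slide": [0.001, 0.01, 0], "rot": [0, 0, 0], "hand": 0},
  {"slide": [0.002, 0.018, 0], "rot": [0, 0, 0], "hand": 0},
  {"slide": [0.002, 0.02, 0], "rot": [0, 0, 0], "hand": 0},
  {"slide": [0.002, 0.02, 0], "rot": [0, 0, 0], "hand": 0},
])

```text
time_s: 3.38
tcp_pos: [0.4988, -0.2239, 0.015]
ee_rot: [0.175, 0.985, -0.001, 0.001]
contact_force: [-0.4, -4.2, 3.4]
grip_width: -0.001
```

Emit:
play_rows([
  {"slide": [0.002, 0.02, 0], "rot": [0, 0, 0], "hand": 0},
  {"slide": [0.002, 0.02, 0], "rot": [0, 0, 0], "hand": 0},
  {"slide": [0.002, 0.02, 0], "rot": [0, 0, 0], "hand": 0},
  {"slide": [0.002, 0.02, 0], "rot": [0, 0, 0], "hand": 0},
  {"slide": [0.002, 0.02, 0], "rot": [0, 0, 0], "hand": 0},
])

```text
time_s: 4.0
tcp_pos: [0.5233, -0.1262, 0.0142]
ee_rot: [0.175, 0.984, 0.0, -0.0]
contact_force: [-0.6, -4.4, 2.5]
grip_width: 0.002
```

Emit:
play_rows([
  {"slide": [0.002, 0.02, 0], "rot": [0, 0, 0], "hand": 0},
  {"slide": [0.002, 0.02, 0], "rot": [0, 0, 0], "hand": 0},
  {"slide": [0.002, 0.02, 0], "rot": [0, 0, 0], "hand": 0},
  {"slide": [0.002, 0.02, 0], "rot": [0, 0, 0], "hand": 0},
  {"slide": [0.002, 0.015, 0], "rot": [0, 0, 0], "hand": 0},
])

```text
time_s: 4.62
tcp_pos: [0.5463, -0.0334, 0.014]
ee_rot: [0.175, 0.985, 0.0, -0.001]
contact_force: [-1.4, -4.6, 3.0]
grip_width: 0.002
```

Emit:
play_rows([
  {"slide": [0.001, 0.01, 0], "rot": [0, 0, 0], "hand": 0},
  {"slide": [0, 0.005, 0], "rot": [0, 0, 0], "hand": 0},
  {"slide": [0, 0, 0], "rot": [0, 0, 0], "hand": 0},
])

```text
time_s: 5.0
tcp_pos: [0.5506, -0.02, 0.014]
ee_rot: [0.176, 0.984, 0.0, -0.0]
contact_force: [-0.2, -0.5, -1.5]
grip_width: 0.001
```

```bash
python3 - <<'E'
from h import *
from cell import bot
s=bot.state(); w=bot.camera("wrist"); p=bot.camera_params("wrist"); print(s["tcp_pos"],s["contact_force"])
for n in("dish","mark"):print(n,wmeas(bot,n,im=w,p=p))
cs=bot.camera("scene");
for n in("dish","mark"):print(n,wmeas(bot,n,"scene",im=cs))
cv2.imwrite("pics/s3.png",np.hstack([cv2.resize(cs[120:280,200:400],None,fx=2,fy=2),w[40:360,100:500]])[:,:,::-1])
E
```

```text
[ 0.55059115 -0.01999137  0.01396513] [-0.23853734 -0.53961796 -1.46135815]
dish [(0.5295, -0.0632, 0.0655)]
mark [(0.5367, -0.0383, 0.0942)]
dish [(0.5466, -0.0623, 0.073), (-0.0005, 0.7291, 0.0831)]
mark [(0.3416, 0.6909, 0.0903), (0.5424, -0.0449, 0.0921)]
```

View pics/s3.png

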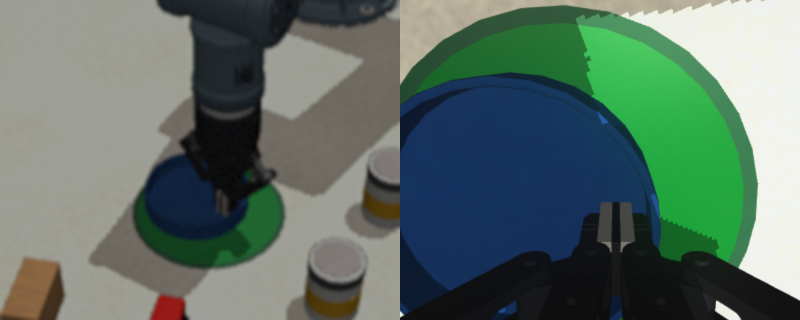

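The picture shows the dish on the mark's near side, about 25 mm short. I finish the drag slowly.

Emit:
play_rows([
  {"slide": [0, 0.007, 0], "rot": [0, 0, 0], "hand": 0},
  {"slide": [0, 0.007, 0], "rot": [0, 0, 0], "hand": 0},
  {"slide": [0, 0.006, 0], "rot": [0, 0, 0], "hand": 0},
  {"slide": [0, 0.004, 0], "rot": [0, 0, 0], "hand": 0},
  {"slide": [0, 0, 0], "rot": [0, 0, 0], "hand": 0},
])

```text
time_s: 5.72
tcp_pos: [0.5593, 0.0024, 0.0144]
ee_rot: [0.175, 0.985, 0.0, 0.0]
contact_force: [0.5, -0.1, 0.5]
grip_width: -0.0
```

Emit:
play_rows([
  {"slide": [0, -0.012, 0], "rot": [0, 0, 0], "hand": 0},
  {"slide": [0, -0.008, -0.01], "rot": [0, 0, 0], "hand": 0},
  {"slide": [0, 0, -0.06], "rot": [0, 0, 0], "hand": 0},
  {"slide": [0, 0, -0.06], "rot": [0, 0, 0], "hand": 0},
  {"slide": [0, 0, -0.06], "rot": [0, 0, 0], "hand": 0},
])

```text
time_s: 6.35
tcp_pos: [0.5518, -0.0176, 0.207]
ee_rot: [0.176, 0.984, -0.0, 0.0]
contact_force: [0.9, -0.5, 0.1]
grip_width: 0.0
```

```bash
python3 - <<'E'
from h import *
from cell import bot
s=bot.state(); w=bot.camera("wrist"); p=bot.camera_params("wrist"); print(s["tcp_pos"])
for n in("dish","mark"):print(n,wmeas(bot,n,im=w,p=p))
for c in("scene","top"):
  cs=bot.camera(c)
  for n in("dish","mark"):print(c,n,wmeas(bot,n,c,im=cs))
E
```

```text
[ 0.55176    -0.01759574  0.20695638]
dish [(0.5491, -0.0429, 0.0665)]
mark [(0.5527, -0.0475, 0.0973)]
scene dish [(0.5521, -0.0386, 0.0742), (-0.0005, 0.7291, 0.0831)]
scene mark [(0.3416, 0.6909, 0.0903), (0.5425, -0.0448, 0.0922)]
top dish [(0.536, -0.0208, 0.0502)]
top mark [(-0.0169, -0.9561, 0.0904), (0.5293, -0.0838, 0.0803)]
```

All views put the dish within about 6 mm of the mark centre. Next, the first tin, C at about (0.480, 0.165).

Emit:
play_rows([
  {"slide": [0.032, 0.037, 0], "rot": [0, 0, 0], "hand": 0.085},
  {"slide": [0.032, 0.037, 0], "rot": [0, 0, 0], "hand": 0.085},
  {"slide": [0.032, 0.037, 0], "rot": [0, 0, 0], "hand": 0.085},
  {"slide": [0.032, 0.037, 0], "rot": [0, 0, 0], "hand": 0.085},
  {"slide": [0, 0, 0], "rot": [0, 0, 0], "hand": 0.085},
])

```text
time_s: 7.12
tcp_pos: [0.4811, 0.1683, 0.2032]
ee_rot: [0.174, 0.985, -0.0, -0.001]
contact_force: [0.1, -1.2, -0.4]
grip_width: 0.998
```

```bash
python3 - <<'E'
from h import *
from cell import bot
s=bot.state(); p=bot.camera_params("wrist"); w=bot.camera("wrist"); print(s["tcp_pos"])
for n,X in dict(A=(.6436,.1262,.08),B=(.506,.344,.08),C=(.481,.166,.08)).items():
    q=proj(p,X); print(n,q); cv2.drawMarker(w,tuple(int(i) for i in q),(255,0,0))
print("tcpproj at lid",proj(p,[*s["tcp_pos"][:2],.08]))
cv2.imwrite("pics/w4.png",w[:,:,::-1])
E
```

```text
[0.48105267 0.16831152 0.20316797]
A [333.51236401 362.16826859]
B [541.28468012 144.95647704]
C [313.88094178 191.60581811]
tcpproj at lid [316.60625623 190.71611374]
```

View pics/w4.png

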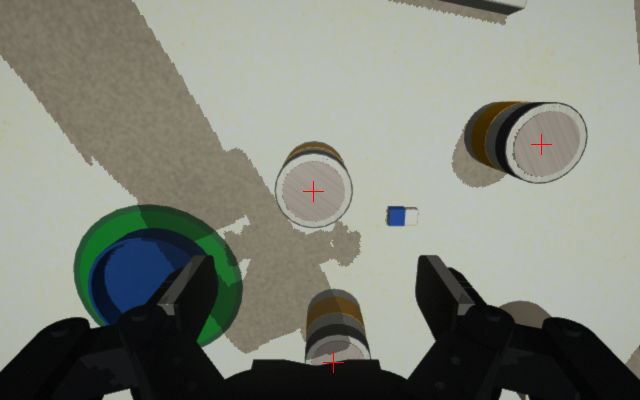

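The crosses sit on the lids: C to about 1 mm, B about 5 px (roughly 4 mm) off. I grasp C and lift it.

Emit:
play_rows([
  {"slide": [0, -0.002, 0.05], "rot": [0, 0, 0], "hand": 0.085},
  {"slide": [0, 0, 0.05], "rot": [0, 0, 0], "hand": 0.085},
  {"slide": [0, 0, 0.05], "rot": [0, 0, 0], "hand": 0.085},
  {"slide": [0, 0, 0.028], "rot": [0, 0, 0], "hand": 0.085},
  {"slide": [0, 0, 0], "rot": [0, 0, 0], "hand": 0.085},
])

```text
time_s: 7.8
tcp_pos: [0.4804, 0.1626, 0.0237]
ee_rot: [0.176, 0.984, -0.001, -0.003]
contact_force: [-0.7, 0.1, 0.2]
grip_width: 0.998
```

Emit:
play_rows([
  {"slide": [0, 0, 0], "rot": [0, 0, 0], "hand": 0.04},
  {"slide": [0, 0, 0], "rot": [0, 0, 0], "hand": 0.04},
  {"slide": [0, 0, 0], "rot": [0, 0, 0], "hand": 0.04},
  {"slide": [0, 0, 0], "rot": [0, 0, 0], "hand": 0.04},
], newtons=50)

```text
time_s: 8.3
tcp_pos: [0.4843, 0.1643, 0.0281]
ee_rot: [0.175, 0.984, 0.0, 0.002]
contact_force: [0.5, -1.6, 7.5]
grip_width: 0.715
```

Emit:
play_rows([
  {"slide": [0, 0, -0.01], "rot": [0, 0, 0], "hand": 0.04},
  {"slide": [0, 0, -0.02], "rot": [0, 0, 0], "hand": 0.04},
  {"slide": [0, 0, -0.02], "rot": [0, 0, 0], "hand": 0.04},
  {"slide": [0, 0, -0.01], "rot": [0, 0, 0], "hand": 0.04},
  {"slide": [0, 0, 0], "rot": [0, 0, 0], "hand": 0.04},
])

```text
time_s: 8.93
tcp_pos: [0.4828, 0.1645, 0.087]
ee_rot: [0.175, 0.984, 0.0, 0.001]
contact_force: [-0.1, 0.0, -2.7]
grip_width: 0.716
```

```bash
cat >> h.py <<'E'
def heft(bot,n=10):
    F=[];T=[]
    for _ in range(n):
        bot.camera("wrist"); s=bot.state(); F.append(s["contact_force"]); T.append(s["joint_torque"])
    print("F",np.mean(F,0).round(2),"sd",np.std(F,0).round(2),"tau",np.mean(T,0).round(2),"tcp",s["tcp_pos"].round(4),"w",round(s["grip_width"],3),s["time_s"])
E
python3 - <<'E'
from h import *
from cell import bot
heft(bot)
E
```

```text
F [ 0.09 -0.26 -2.05] sd [0.48 0.31 0.4 ] tau [ 1.000e-02 -4.173e+01 -2.996e+01  0.000e+00  1.000e-02 -0.000e+00] tcp [0.4823 0.1644 0.086 ] w 0.713 9.425
```

C weighs about 0.21 kg, too light to be the full one. I set it back and go to A (0.643, 0.126).

Emit:
play_rows([
  {"slide": [0, 0, 0.02], "rot": [0, 0, 0], "hand": 0.04},
  {"slide": [0, 0, 0.02], "rot": [0, 0, 0], "hand": 0.04},
  {"slide": [0, 0, 0.012], "rot": [0, 0, 0], "hand": 0.04},
  {"slide": [0, 0, 0.006], "rot": [0, 0, 0], "hand": 0.04},
  {"slide": [0, 0, 0], "rot": [0, 0, 0], "hand": 0.04},
])

```text
time_s: 10.05
tcp_pos: [0.483, 0.1645, 0.0287]
ee_rot: [0.175, 0.984, 0.0, 0.0]
contact_force: [-0.1, -0.2, -3.0]
grip_width: 0.717
```

Emit:
play_rows([
  {"slide": [0, 0, 0], "rot": [0, 0, 0], "hand": 0.075},
  {"slide": [0, 0, 0], "rot": [0, 0, 0], "hand": 0.085},
  {"slide": [0, 0, 0], "rot": [0, 0, 0], "hand": 0.085},
  {"slide": [0, 0, 0], "rot": [0, 0, 0], "hand": 0.085},
])

```text
time_s: 10.55
tcp_pos: [0.4826, 0.1644, 0.0284]
ee_rot: [0.175, 0.984, 0.0, 0.0]
contact_force: [-0.4, -0.2, -0.9]
grip_width: 0.997
```

Emit:
play_rows([
  {"slide": [0, 0, -0.03], "rot": [0, 0, 0], "hand": 0.085},
  {"slide": [0, 0, -0.05], "rot": [0, 0, 0], "hand": 0.085},
  {"slide": [0, 0, -0.05], "rot": [0, 0, 0], "hand": 0.085},
  {"slide": [0, 0, -0.05], "rot": [0, 0, 0], "hand": 0.085},
  {"slide": [0, 0, 0], "rot": [0, 0, 0], "hand": 0.085},
])

```text
time_s: 11.18
tcp_pos: [0.4855, 0.1648, 0.2132]
ee_rot: [0.175, 0.984, 0.001, 0.005]
contact_force: [0.6, -0.2, -0.6]
grip_width: 0.994
```

```bash
python3 - <<'E'
from h import *
from cell import bot
heft(bot,6)
s=bot.state(); p=bot.camera_params("wrist"); w=bot.camera("wrist")
Rt=R.from_quat(s["ee_rot"]).inv()
for n,X in dict(A=(.6436,.1262,.2),B=(.506,.344,.2),C=(.481,.166,.2)).items():
    print(n,proj(p,[*X[:2],.08]),"tool delta",Rt.apply(np.array(X)-s["tcp_pos"]).round(4))
cv2.imwrite("pics/w5.png",w[:,:,::-1])
E
```

```text
F [-0.24  0.02 -0.26] sd [0.82 0.42 0.53] tau [ 3.000e-02 -3.838e+01 -3.529e+01  0.000e+00 -0.000e+00 -0.000e+00] tcp [0.4815 0.1643 0.2066] w 0.998 11.475
A [337.98242834 357.9907417 ] tool delta [-0.1653  0.0203  0.0061]
B [543.80384443 141.25776293] tool delta [0.0391 0.1771 0.0065]
C [318.48862985 188.41514722] tool delta [0.0011 0.0014 0.0066]
```

View pics/w5.png

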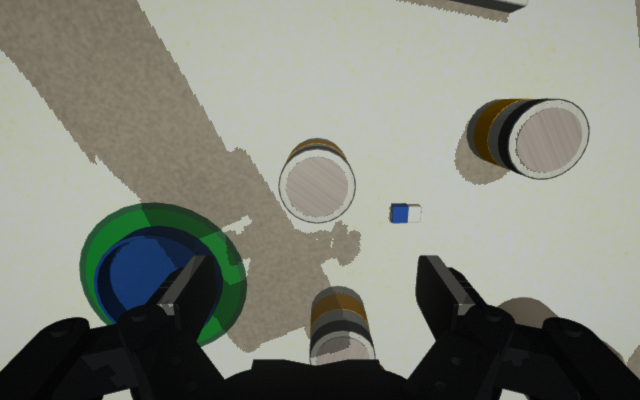

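C stands upright where it was, and the wrist view puts A's lid about 4 mm further along +y than my estimate. Next I heft A.

Emit:
play_rows([
  {"slide": [-0.055, 0.008, 0], "rot": [0, 0, 0], "hand": 0.085},
  {"slide": [-0.055, 0.008, 0], "rot": [0, 0, 0], "hand": 0.085},
  {"slide": [-0.055, 0.007, 0], "rot": [0, 0, 0], "hand": 0.085},
  {"slide": [0, 0, 0], "rot": [0, 0, 0], "hand": 0.085},
])

```text
time_s: 12.02
tcp_pos: [0.6473, 0.1273, 0.2051]
ee_rot: [0.177, 0.984, -0.0, -0.002]
contact_force: [-0.5, 0.1, 0.5]
grip_width: 0.998
```

```bash
python3 - <<'E'
from h import *
from cell import bot
s=bot.state(); p=bot.camera_params("wrist"); w=bot.camera("wrist"); print(s["tcp_pos"])
q=proj(p,[*s["tcp_pos"][:2],.08]); u,v=q.astype(int)
# lid: warm grey disc near q
g=cv2.GaussianBlur(w,(0,0),2).astype(int); d=g[...,0]-g[...,1]
ref=np.median(g[v-8:v+9,u-8:u+9].reshape(-1,3),0)
m=(np.abs(g-ref).max(2)<14).astype(np.uint8); m=cv2.morphologyEx(m,cv2.MORPH_OPEN,np.ones((5,5)))
_,l,st,ce=cv2.connectedComponentsWithStats(m,connectivity=4); k=l[v,u]; print(q,st[k],ce[k], ray(p,*ce[k],.08))
E
```

```text
[0.64731074 0.12726273 0.20507907]
[316.73705836 190.14675302] [ 286  158   64   58 2889] [317.90446521 186.95742471] [0.64513975 0.12906969 0.08      ]
```

Emit:
play_rows([
  {"slide": [0.001, 0.001, 0.05], "rot": [0, 0, 0], "hand": 0.085},
  {"slide": [0, 0, 0.05], "rot": [0, 0, 0], "hand": 0.085},
  {"slide": [0, 0, 0.05], "rot": [0, 0, 0], "hand": 0.085},
  {"slide": [0, 0, 0.027], "rot": [0, 0, 0], "hand": 0.085},
  {"slide": [0, 0, 0], "rot": [0, 0, 0], "hand": 0.085},
])

```text
time_s: 12.7
tcp_pos: [0.6411, 0.1308, 0.0285]
ee_rot: [0.175, 0.985, -0.001, -0.003]
contact_force: [-0.5, 0.0, 1.3]
grip_width: 0.994
```

Emit:
play_rows([
  {"slide": [0, 0, 0], "rot": [0, 0, 0], "hand": 0.04},
  {"slide": [0, 0, 0], "rot": [0, 0, 0], "hand": 0.04},
  {"slide": [0, 0, 0], "rot": [0, 0, 0], "hand": 0.04},
  {"slide": [0, 0, 0], "rot": [0, 0, 0], "hand": 0.04},
])

```text
time_s: 13.2
tcp_pos: [0.6461, 0.1303, 0.0338]
ee_rot: [0.175, 0.984, 0.0, 0.002]
contact_force: [-2.1, 0.4, 7.1]
grip_width: 0.717
```

Emit:
play_rows([
  {"slide": [0, 0, -0.01], "rot": [0, 0, 0], "hand": 0.04},
  {"slide": [0, 0, -0.02], "rot": [0, 0, 0], "hand": 0.04},
  {"slide": [0, 0, -0.02], "rot": [0, 0, 0], "hand": 0.04},
  {"slide": [0, 0, -0.01], "rot": [0, 0, 0], "hand": 0.04},
  {"slide": [0, 0, 0], "rot": [0, 0, 0], "hand": 0.04},
])

```text
time_s: 13.82
tcp_pos: [0.6457, 0.1303, 0.0929]
ee_rot: [0.175, 0.984, 0.0, 0.001]
contact_force: [0.7, 0.5, -7.4]
grip_width: 0.71
```

```bash
python3 - <<'E'
from h import *
from cell import bot
heft(bot)
E
```

```text
F [-0.08 -0.29 -7.25] sd [0.39 0.45 0.5 ] tau [ 0.000e+00 -6.167e+01 -3.498e+01 -0.000e+00 -1.000e-02  0.000e+00] tcp [0.6445 0.1303 0.0909] w 0.715 14.325
```

A weighs about 0.74 kg and is very likely the full one. The task says to heft all three, so I set A back and check B too.

Emit:
play_rows([
  {"slide": [0, 0, 0.02], "rot": [0, 0, 0], "hand": 0.04},
  {"slide": [0, 0, 0.02], "rot": [0, 0, 0], "hand": 0.04},
  {"slide": [0, 0, 0.012], "rot": [0, 0, 0], "hand": 0.04},
  {"slide": [0, 0, 0.006], "rot": [0, 0, 0], "hand": 0.04},
  {"slide": [0, 0, 0], "rot": [0, 0, 0], "hand": 0.04},
])

```text
time_s: 14.95
tcp_pos: [0.6438, 0.1302, 0.034]
ee_rot: [0.175, 0.985, -0.0, -0.001]
contact_force: [-8.2, -1.0, 4.2]
grip_width: 0.717
```

Emit:
play_rows([
  {"slide": [0, 0, 0], "rot": [0, 0, 0], "hand": 0.075},
  {"slide": [0, 0, 0], "rot": [0, 0, 0], "hand": 0.085},
  {"slide": [0, 0, 0], "rot": [0, 0, 0], "hand": 0.085},
  {"slide": [0, 0, 0], "rot": [0, 0, 0], "hand": 0.085},
])

```text
time_s: 15.45
tcp_pos: [0.645, 0.1303, 0.0335]
ee_rot: [0.175, 0.984, 0.0, 0.0]
contact_force: [-0.4, -0.1, 0.5]
grip_width: 0.997
```

Emit:
play_rows([
  {"slide": [0, 0, -0.03], "rot": [0, 0, 0], "hand": 0.085},
  {"slide": [0, 0, -0.05], "rot": [0, 0, 0], "hand": 0.085},
  {"slide": [0, 0, -0.05], "rot": [0, 0, 0], "hand": 0.085},
  {"slide": [0, 0, -0.05], "rot": [0, 0, 0], "hand": 0.085},
  {"slide": [0, 0, 0], "rot": [0, 0, 0], "hand": 0.085},
])

```text
time_s: 16.08
tcp_pos: [0.6479, 0.1304, 0.2195]
ee_rot: [0.175, 0.984, 0.001, 0.005]
contact_force: [-0.0, 0.9, 0.0]
grip_width: 0.995
```

```bash
python3 - <<'E'
from h import *
from cell import bot
heft(bot,5)
s=bot.state(); Rt=R.from_quat(s["ee_rot"]).inv()
print("B",Rt.apply(np.array([.507,.348,.2])-s["tcp_pos"]).round(4))
E
```

```text
F [-0.3  -0.2  -0.26] sd [0.34 0.5  0.28] tau [ 4.000e-02 -5.629e+01 -3.678e+01  0.000e+00 -1.000e-02 -0.000e+00] tcp [0.6435 0.1302 0.211 ] w 0.998 16.325
B [0.2033 0.1572 0.0115]
```

Emit:
play_rows([
  {"slide": [0.041, 0.031, 0], "rot": [0, 0, 0], "hand": 0.085},
  {"slide": [0.041, 0.031, 0], "rot": [0, 0, 0], "hand": 0.085},
  {"slide": [0.041, 0.031, 0], "rot": [0, 0, 0], "hand": 0.085},
  {"slide": [0.041, 0.032, 0], "rot": [0, 0, 0], "hand": 0.085},
  {"slide": [0.039, 0.032, 0], "rot": [0, 0, 0], "hand": 0.085},
])

```text
time_s: 16.95
tcp_pos: [0.5066, 0.3487, 0.2115]
ee_rot: [0.176, 0.984, -0.001, -0.001]
contact_force: [0.9, 0.6, -0.4]
grip_width: 0.992
```

```bash
cat >> h.py <<'E'
def lid(bot):
    bot.camera("wrist"); bot.camera("wrist")
    s=bot.state(); p=bot.camera_params("wrist"); w=bot.camera("wrist"); print(s["tcp_pos"])
    q=proj(p,[*s["tcp_pos"][:2],.08]); u,v=q.astype(int); g=cv2.GaussianBlur(w,(0,0),2).astype(int)
    ref=np.median(g[v-8:v+9,u-8:u+9].reshape(-1,3),0)
    m=(np.abs(g-ref).max(2)<14).astype(np.uint8); m=cv2.morphologyEx(m,cv2.MORPH_OPEN,np.ones((5,5)))
    _,l,st,ce=cv2.connectedComponentsWithStats(m,connectivity=4); k=l[v,u]; X=ray(p,*ce[k],.08)
    print(q,st[k],ce[k],X,"delta",R.from_quat(s["ee_rot"]).inv().apply([*(X-s["tcp_pos"])[:2],0]))
E
python3 -c "
from h import *
from cell import bot
lid(bot)"
```

```text
[0.50468687 0.35139754 0.21152852]
[316.65069884 188.19413194] [ 283  163   60   58 2762] [312.326937   191.85010862] [0.5064129  0.34696058 0.08      ] delta [-3.13418546e-03 -3.58366580e-03 -7.38297776e-06]
```

Emit:
play_rows([
  {"slide": [-0.003, -0.003, 0.05], "rot": [0, 0, 0], "hand": 0.085},
  {"slide": [0, 0, 0.05], "rot": [0, 0, 0], "hand": 0.085},
  {"slide": [0, 0, 0.05], "rot": [0, 0, 0], "hand": 0.085},
  {"slide": [0, 0, 0.032], "rot": [0, 0, 0], "hand": 0.085},
  {"slide": [0, 0, 0], "rot": [0, 0, 0], "hand": 0.085},
])

```text
time_s: 17.73
tcp_pos: [0.5078, 0.3414, 0.0272]
ee_rot: [0.176, 0.984, -0.002, -0.003]
contact_force: [-0.8, 0.1, 0.2]
grip_width: 0.998
```

Emit:
play_rows([
  {"slide": [0, 0, 0], "rot": [0, 0, 0], "hand": 0.04},
  {"slide": [0, 0, 0], "rot": [0, 0, 0], "hand": 0.04},
  {"slide": [0, 0, 0], "rot": [0, 0, 0], "hand": 0.04},
  {"slide": [0, 0, 0], "rot": [0, 0, 0], "hand": 0.04},
])

```text
time_s: 18.23
tcp_pos: [0.5121, 0.3446, 0.0336]
ee_rot: [0.175, 0.984, 0.001, 0.002]
contact_force: [2.4, 0.8, 6.5]
grip_width: 0.716
```

Emit:
play_rows([
  {"slide": [0, 0, -0.01], "rot": [0, 0, 0], "hand": 0.04},
  {"slide": [0, 0, -0.02], "rot": [0, 0, 0], "hand": 0.04},
  {"slide": [0, 0, -0.02], "rot": [0, 0, 0], "hand": 0.04},
  {"slide": [0, 0, -0.01], "rot": [0, 0, 0], "hand": 0.04},
  {"slide": [0, 0, 0], "rot": [0, 0, 0], "hand": 0.04},
])

```text
time_s: 18.85
tcp_pos: [0.511, 0.3443, 0.0928]
ee_rot: [0.175, 0.984, 0.001, 0.001]
contact_force: [0.6, 0.1, -3.7]
grip_width: 0.714
```

```bash
python3 - <<'E'
from h import *
from cell import bot
heft(bot)
E
```

```text
F [-0.05 -0.03 -3.46] sd [0.41 0.56 0.44] tau [ 1.000e-02 -5.452e+01 -3.253e+01  1.000e-02  1.000e-02  0.000e+00] tcp [0.5101 0.3438 0.0909] w 0.714 19.35
```

B weighs about 0.35 kg, so A (0.74 kg) is the full one. I set B down and return to A.

Emit:
play_rows([
  {"slide": [0, 0, 0.02], "rot": [0, 0, 0], "hand": 0.04},
  {"slide": [0, 0, 0.02], "rot": [0, 0, 0], "hand": 0.04},
  {"slide": [0, 0, 0.012], "rot": [0, 0, 0], "hand": 0.04},
  {"slide": [0, 0, 0.006], "rot": [0, 0, 0], "hand": 0.04},
  {"slide": [0, 0, 0], "rot": [0, 0, 0], "hand": 0.04},
])

```text
time_s: 19.98
tcp_pos: [0.5098, 0.3437, 0.0337]
ee_rot: [0.175, 0.985, -0.001, -0.001]
contact_force: [-5.1, -1.8, 3.8]
grip_width: 0.712
```

Emit:
play_rows([
  {"slide": [0, 0, 0], "rot": [0, 0, 0], "hand": 0.075},
  {"slide": [0, 0, 0], "rot": [0, 0, 0], "hand": 0.085},
  {"slide": [0, 0, 0], "rot": [0, 0, 0], "hand": 0.085},
  {"slide": [0, 0, 0], "rot": [0, 0, 0], "hand": 0.085},
])

```text
time_s: 20.48
tcp_pos: [0.5104, 0.344, 0.0333]
ee_rot: [0.175, 0.984, 0.0, 0.0]
contact_force: [0.2, 0.6, -0.1]
grip_width: 0.997
```

Emit:
play_rows([
  {"slide": [0, 0, -0.03], "rot": [0, 0, 0], "hand": 0.085},
  {"slide": [0, 0, -0.05], "rot": [0, 0, 0], "hand": 0.085},
  {"slide": [0, 0, -0.05], "rot": [0, 0, 0], "hand": 0.085},
  {"slide": [0, 0, -0.05], "rot": [0, 0, 0], "hand": 0.085},
  {"slide": [0, 0, 0], "rot": [0, 0, 0], "hand": 0.085},
])

```text
time_s: 21.1
tcp_pos: [0.513, 0.3452, 0.2191]
ee_rot: [0.175, 0.984, 0.003, 0.004]
contact_force: [0.1, 0.2, -0.1]
grip_width: 0.996
```

Emit:
play_rows([
  {"slide": [-0.04, -0.031, 0], "rot": [0, 0, 0], "hand": 0.085},
  {"slide": [-0.04, -0.031, 0], "rot": [0, 0, 0], "hand": 0.085},
  {"slide": [-0.04, -0.031, 0], "rot": [0, 0, 0], "hand": 0.085},
  {"slide": [-0.04, -0.031, 0], "rot": [0, 0, 0], "hand": 0.085},
  {"slide": [-0.04, -0.03, 0], "rot": [0, 0, 0], "hand": 0.085},
])

```text
time_s: 21.72
tcp_pos: [0.6448, 0.1288, 0.2118]
ee_rot: [0.176, 0.984, -0.0, -0.001]
contact_force: [0.5, 0.2, 0.1]
grip_width: 1.0
```

```bash
python3 -c "
from h import *
from cell import bot
lid(bot)"
```

```text
[0.64643181 0.12535826 0.21164113]
[316.79052647 187.62313426] [ 290  155   60   57 2720] [319.79080882 182.87352941] [0.64350826 0.12908621 0.08      ] delta [ 4.04456921e-03  2.46702959e-03 -3.65764375e-06]
```

Emit:
play_rows([
  {"slide": [0.003, 0.002, 0.05], "rot": [0, 0, 0], "hand": 0.085},
  {"slide": [0, 0, 0.05], "rot": [0, 0, 0], "hand": 0.085},
  {"slide": [0, 0, 0.05], "rot": [0, 0, 0], "hand": 0.085},
  {"slide": [0, 0, 0.032], "rot": [0, 0, 0], "hand": 0.085},
  {"slide": [0, 0, 0], "rot": [0, 0, 0], "hand": 0.085},
])

```text
time_s: 22.5
tcp_pos: [0.6386, 0.1343, 0.0273]
ee_rot: [0.175, 0.985, -0.001, -0.004]
contact_force: [0.1, 1.1, -0.2]
grip_width: 0.996
```

Emit:
play_rows([
  {"slide": [0, 0, 0], "rot": [0, 0, 0], "hand": 0.04},
  {"slide": [0, 0, 0], "rot": [0, 0, 0], "hand": 0.04},
  {"slide": [0, 0, 0], "rot": [0, 0, 0], "hand": 0.04},
  {"slide": [0, 0, 0], "rot": [0, 0, 0], "hand": 0.04},
], newtons=60)

```text
time_s: 23.0
tcp_pos: [0.6441, 0.1329, 0.034]
ee_rot: [0.175, 0.984, 0.0, 0.002]
contact_force: [-2.9, -2.5, 6.8]
grip_width: 0.712
```

Emit:
play_rows([
  {"slide": [0, 0, -0.02], "rot": [0, 0, 0], "hand": 0.04},
  {"slide": [0, 0, -0.045], "rot": [0, 0, 0], "hand": 0.04},
  {"slide": [0, 0, -0.05], "rot": [0, 0, 0], "hand": 0.04},
  {"slide": [0, 0, -0.045], "rot": [0, 0, 0], "hand": 0.04},
  {"slide": [0, 0, -0.02], "rot": [0, 0, 0], "hand": 0.04},
])

```text
time_s: 23.62
tcp_pos: [0.6437, 0.1337, 0.2153]
ee_rot: [0.175, 0.985, 0.001, 0.003]
contact_force: [0.8, -0.0, -7.5]
grip_width: 0.712
```

```bash
python3 - <<'E'
from h import *
from cell import bot
heft(bot,6)
s=bot.state(); print(R.from_quat(s["ee_rot"]).inv().apply(np.array([.539,-.044,.21])-s["tcp_pos"]).round(4))
im=bot.camera("top"); cv2.imwrite("pics/t6.png",im[:,:,::-1])
for n in("dish","mark"):print(n,wmeas(bot,n,"top",im=im))
E
```

```text
F [-0.13  0.03 -7.08] sd [0.42 0.41 1.53] tau [  0.   -58.7  -38.55   0.     0.07   0.  ] tcp [0.6409 0.1332 0.2081] w 0.716 23.925
[ 0.0344 -0.2015 -0.0014]
dish [(0.5379, -0.0416, 0.0649)]
mark [(-0.0154, -0.9547, 0.0925), (0.5408, -0.045, 0.0914)]
```

The unobstructed top view puts the dish 4 mm from the mark centre. I carry the tin gently over to it.

Emit:
play_rows([
  {"slide": [0.002, -0.01, 0], "rot": [0, 0, 0], "hand": 0.04},
  {"slide": [0.004, -0.02, 0], "rot": [0, 0, 0], "hand": 0.04},
  {"slide": [0.005, -0.028, 0], "rot": [0, 0, 0], "hand": 0.04},
  {"slide": [0.005, -0.028, 0], "rot": [0, 0, 0], "hand": 0.04},
  {"slide": [0.005, -0.028, 0], "rot": [0, 0, 0], "hand": 0.04},
])

```text
time_s: 24.6
tcp_pos: [0.5823, 0.0322, 0.2106]
ee_rot: [0.176, 0.984, -0.0, -0.001]
contact_force: [0.7, -0.2, -7.2]
grip_width: 0.715
```

Emit:
play_rows([
  {"slide": [0.005, -0.028, 0], "rot": [0, 0, 0], "hand": 0.04},
  {"slide": [0.005, -0.028, 0], "rot": [0, 0, 0], "hand": 0.04},
  {"slide": [0.003, -0.02, 0], "rot": [0, 0, 0], "hand": 0.04},
  {"slide": [0.001, -0.01, 0], "rot": [0, 0, 0], "hand": 0.04},
  {"slide": [0, 0, 0], "rot": [0, 0, 0], "hand": 0.04},
])

```text
time_s: 25.22
tcp_pos: [0.5406, -0.0428, 0.2113]
ee_rot: [0.176, 0.984, 0.0, 0.0]
contact_force: [0.4, 1.2, -7.5]
grip_width: 0.712
```

Emit:
play_rows([
  {"slide": [0, 0, 0], "rot": [0, 0, 0], "hand": 0.04},
  {"slide": [0, 0, 0], "rot": [0, 0, 0], "hand": 0.04},
  {"slide": [0, 0, 0], "rot": [0, 0, 0], "hand": 0.04},
])

```text
time_s: 25.6
tcp_pos: [0.5408, -0.0419, 0.2112]
ee_rot: [0.175, 0.985, 0.0, -0.0]
contact_force: [1.0, -0.1, -7.4]
grip_width: 0.716
```

```bash
python3 - <<'E'
from h import *
from cell import bot
heft(bot,4); im=bot.camera("scene"); cv2.imwrite("pics/s7.png",im[:,:,::-1])
for n in("dish","mark"):print(n,wmeas(bot,n,"scene",im=im))
E
```

```text
F [-0.11 -0.13 -7.45] sd [0.08 0.54 0.55] tau [ 4.000e-02 -4.475e+01 -3.781e+01  0.000e+00 -1.000e-02  0.000e+00] tcp [ 0.5406 -0.0422  0.2112] w 0.715 25.8
dish [(0.5525, -0.0393, 0.0741), (-0.0005, 0.7291, 0.0831)]
mark [(0.3416, 0.6909, 0.0903), (0.5426, -0.0449, 0.0921)]
```

View pics/s7.png

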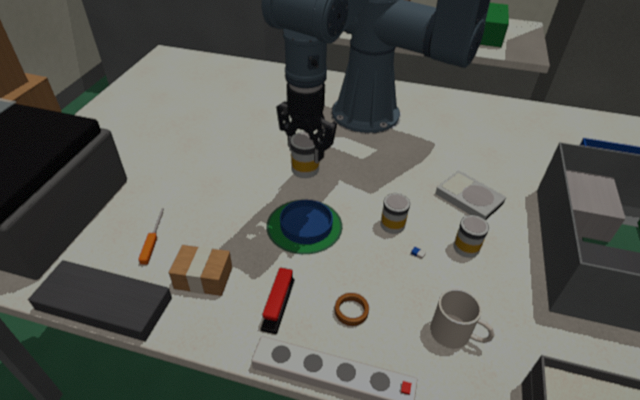

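The tin is held upright at about (304,157), above the dish at (305,222), which sits on the mark. The other two tins stand at (395,212) and (471,236), and nothing else has visibly moved. I'm handing in.

```bash
python3 -c "
from cell import bot
print(bot.hand_in(), bot.state()['time_s'])"
```

```text
the job is handed in; nothing more can be done
the job is handed in; nothing more can be done
```

The job is handed in, at about 26 s of the 72 s allowed. The gripper ends holding the heaviest tin still and upright above the dish; no verdict was reported.

- **Dish:** I dragged it from inside with shut fingers, without lifting it. The top view puts it about 4 mm from the mark centre. The scene camera's raw reading was 11 mm off, mostly because it sees the dish's side wall; allowing for that, it agrees to about 6 mm.
- **Hefting:** The tins weigh about 0.21 kg (at x 0.48, y 0.17), 0.35 kg (at 0.51, 0.35) and 0.74 kg (at 0.64, 0.13). The empty gripper read about 0.03 kg, so these are good to a few hundredths of a kilogram. The two lighter tins are upright within about 1 cm of their starts.
- **Final hold:** The tin is gripped at 60 N and the wrist carries a steady 7.4 N. The gripper is at (0.541, −0.042), about 3 mm sideways from the dish centre. The tin's underside is about 17 to 18 cm above the desk.
- **Bystanders:** None looks shifted in the last picture; I judged this by eye and did not measure it.
- **Odd reading:** The arm rose about 5 mm and pushed up to 8 N each time the fingers closed on a tin or set one down. Nothing tipped or slid.

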